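# Take the tall wire spool off its spindle and put it away

## Robot

A 6-joint arm with a two-finger parallel gripper is mounted at the origin on the work surface. World frame = base frame: x ahead of the robot, y to its left, z up, the work surface at z = 0. Lengths are in mm, angles in rad, forces in N, time in s.
With the tool pointing down it reaches from about 275 to 1000 mm from the base axis. Payload 8.4 kg.
Tool frame: the origin (TCP) lies at the very end of the fingers, on their centre line; the grasp point (between the pads) lies 19 mm behind it; z points along the fingers, y is the line along which they close (so a half turn about z gives the same grasp; the last joint's range is limited). The gripper opens to 85 mm and grips with 20 to 120 N. Pads are 22 mm wide; open, the fingers measure 114 mm over their backs; the gripper's body (76 mm by 85 mm) begins 54 mm behind the grasp point. The pads swing forward as they close: fully open they stand 13 mm farther back than shut.
Start: joints at [1.204, 0.353, 1.633, -0, 1.155, -0.002], TCP at [222.975, 583.875, 231.281] pointing down, gripper open.
Joint ranges: [-2.63, 2.63], [-0.92, 2.1], [0.06, 2.66], [-1.3, 4.44], [0, 2.69], [-3.02, 3.02]. Speed limits (rad/s): [2.22, 2.22, 2.79, 3.14, 3.14, 3.14].

## Interface

Orientations are given as [roll, pitch, yaw] about the fixed x, y, z axes, in that order (R = Rz(yaw) Ry(pitch) Rx(roll)).
In Python, from rig import telemetry, imaging, r gives the robot as it stands. The module is installed in compiled form; this text tells all that it offers.
- The arm moves only by the tool step_arm, never from a script. Its argument "moves" is a list of rows, each a list of 3 entries, a list of its own where there are three numbers: the turn, a rotation vector about the tool's x, y, z scaled (see below), then the shift along the tool's x, y, z scaled (see below), then the opening, from -1 (shut) to 1 (fully open). A call has 1 to 8 rows; each row is the pose to reach, as a shift and turn from the pose commanded when the call began, along the tool's axes at that moment; what a row does not reach only later rows make up. The controller multiplies each number of a shift by 200 mm and each number of a turn by 45 degrees. A row lasts 1/10 s, in which the tool goes at most 50 mm and 8.59 degrees, less where a joint would pass 70% of its speed; a pose out of reach is approached as far as the arm can. A call with a number of a shift or a turn outside -1 to 1 is refused whole. A call with a gripper value outside its range is refused whole. The fingers move at their own pace and stop on an object; "squeeze" is the grip in N (left out, the last holds). Time passes only in rows, so rows that repeat a pose let the fingers close. It gives the time, the measured TCP pose, the force, the opening and the grip force at its end, in the units of the state.
- telemetry.sense(): the state, without advancing time (a new reading comes with each control period).
- imaging.grab_frame(name): name is "scene" or "top"; returns the picture (384x512x3 uint8, red, green, blue); there is no depth.
- imaging.calibration(name): a dict with "fx", "fy", "cx", "cy" (pixels), "cam_to_world" (4x4, takes a point from camera to world coordinates). Camera axes: x right, y up, looking along -z (the intrinsics and any distortion apply to the point x, -y, -z); pixel columns grow to the right and rows downward; lengths in mm; the calibration is good to about 2 mm. A picture is of the moment at which its call begins. calibration takes no time and is no camera call.
- r.sign_off(): hands the job in; it is judged then, once.
Trained networks look in the newest picture that a camera, given by its name, has taken for a name from the list of things; names that differ only in an ending like _2 or _b are one class to them, and where a whole thing is asked for, a point or a joint stands for the part that bears it (a point fixed in the world has none). Each returns a list of dicts, best first, with "conf" (0 to 1); they miss things now and then, are a little off and sometimes report something else, mostly with a low value. They report only what shows in the picture. A call takes as long as a camera call. They do not tell look-alikes from the thing itself.
- imaging.recognise(camera, name): "extent" ([left, top, width, height] in pixels, round what is visible of it).
- imaging.mark_of(camera, name): "xy" ([column, row] in pixels: a listed point, or the origin of a listed thing).
The state is a dict: "clock": time; "qpos": joint angles; "qvel": joint speeds; "joint_efforts": joint torques, N m; "eef_pos": TCP position; "tcp_rot": TCP orientation; "contact_force": force on the tool from outside, world axes, zero at the start; "wrist_torque": the same for the moment, N m; "opening": opening from 0.0 (shut) to 1.0 (fully open); "grasp_force": force on a finger pad.
Only numpy, scipy, OpenCV 4.12 (cv2) and the standard library are available. Lean on these libraries where they do the work, as an engineer would, in place of code of your own. Each camera call takes 0.05 s, during which the arm holds its last target. There are 200 camera calls.

## Task

I need the tall spool of inlay wire put away: lift the wooden cap off its spindle and put the cap in the brass dish, then draw the spool straight up off the spindle and gently lower it, standing upright, into the low wooden tray. Don't drag or tip the spindle stand, don't drop the spool, and leave the other spindle with its short spool and cap as it is.

Things in the scene. Friction and masses are not known exactly. Their poses are not given: they have to be found in the camera images.
- tall_stand: Loose spindle stand that carries the tall spool: round grey cast base, 100 mm diameter, 18 mm high, 1.5 kg, with an upright steel spindle of 9 mm diameter at its centre. Origin: centre of the underside, z up along the spindle; spindle top 88 mm above the origin. Stands on the table, on the robot's left or right
- tall_spool: Tall spool of brass wire, about 0.35 kg: 60 mm high, two light wooden flanges of 56 mm diameter, 5 mm thick, one at each end, wound body 51 mm diameter between them, straight 15 mm bore right through (loose on the spindle). At first its underside rests on the stand's base, 18 mm above the table. Origin: centre of the underside, z up along the bore
- tall_cap: Dark wooden cap, about 50 g, a plain cylinder of 32 mm diameter, 34 mm high, with a blind bore of 15 mm diameter, 14 mm deep in its underside. At first it rests loosely on the tall spool's upper flange, over the 10 mm of spindle that stand out there. Origin: centre of the underside, z up
- short_stand: The other spindle stand, to be left alone: same base, spindle top 62 mm above the origin (centre of the underside)
- short_spool: The short spool on the other stand, to be left alone: same as the tall one but 34 mm high. Origin: centre of the underside
- short_cap: The cap on the short spool, to be left alone: same as the other cap. Origin: centre of the underside
- tray: Low wooden tray, fixed to the table, 140 x 140 mm outside, 22 mm high, walls 6 mm thick, flat floor. Origin: centre of the underside; x and y along its sides
- tray_in (a point): Centre of the tray's flat inner floor, on the floor's surface, 6 mm above the table; z up
- dish_in (a point): Centre of the flat inner floor of the shallow round brass dish (fixed to the table, 124 mm across the rim, floor about 90 mm across and 4 mm above the table, rim 14 mm above the table; not to be confused with the closed dome-shaped brass cover, 140 mm across, that lies further to the right)
There are look-alikes about, which are no part of the job. Leave any purple look-alike of the tall_stand alone. What is shaped like the tray but turquoise is not meant.

How it is judged (in metres and radians):
On the way, in this order (a step that is already met when the one before it is completed fails the run):
1. the tall spool's cap lies in the brass dish (horizontal distance between tall_cap and dish_in below 0.05 m and z of tall_cap in the frame of dish_in below 0.025 m and linear speed of tall_cap below 0.05 m/s), for 0.2 s.
2. the tall spool is clear above its spindle, about upright (z of tall_spool in the frame of tall_stand above 0.086 m and angle between tall_spool's own z axis and vertical below 0.4 rad), for 0.05 s.
At the end, for the whole second after the job is handed in: The tall spool stands upright (within 0.08 rad) at rest on the floor of the wooden tray, its cap lies at rest in the brass dish (within 50 mm of the centre), the empty stand is upright within 30 mm of where it was, and the other stand, spool and cap are within 20 mm of where they were (horizontal distance between tall_cap and dish_in below 0.05 m and z of tall_cap in the frame of dish_in below 0.025 m and linear speed of tall_cap below 0.03 m/s and horizontal distance between tall_spool and tray_in below 0.055 m and z of tall_spool in the frame of tray_in below 0.005 m and angle between tall_spool's own z axis and vertical below 0.08 rad and linear speed of tall_spool below 0.02 m/s and angle between tall_stand's own z axis and vertical below 0.05 rad and distance of tall_stand from where it was at the start of the episode below 0.03 m and distance of each of short_stand, short_spool, short_cap from where it was at the start of the episode below 0.02 m); the robot touches nothing.
It fails at once if the tall spool's stand is dragged more than 30 mm or tipped more than 0.25 rad (distance of tall_stand from where it was at the start of the episode above 0.03 m or angle between tall_stand's own z axis and vertical above 0.25 rad).
It fails at once if the other spindle's stand, spool or cap is shifted more than 20 mm (distance of any of short_stand, short_spool, short_cap from where it was at the start of the episode above 0.02 m).
It fails at once if the tall spool is dropped: it comes down on the tray's floor or the table faster than 0.45 m/s ((horizontal distance between tall_spool and tray_in below 0.08 m and z of tall_spool in the frame of tray_in below 0.015 m and linear speed of tall_spool above 0.45 m/s) or (height (world z) of tall_spool below 0.012 m and linear speed of tall_spool above 0.45 m/s)).
It also fails if it takes over 64 s, if anything falls off the work surface, if the arm or the gripper's body presses on something with over 40 N, if the wrist force passes 120 N, or if a joint passes its speed limit or range.

## Working session

There is one attempt and no reset: what is moved stays moved. The work goes in short steps, Python scripts to look and compute and a tool call to move; the robot and the scene stay as the last step left them, time stands still between calls to the robot, and variables do not carry over. Pictures are saved under pics/ and viewed, at most 10 in all, crops included, and the job is handed in when it is done.

Besides the shell and the picture viewer there is one more tool, called after "Request:" as name([rows], argument=value, ...), one row to a line, values as JSON. step_arm: Moves the arm, as the interface text tells. Its arguments: {"type":"object","properties":{"moves":{"type":"array"},"squeeze":{"type":"number"}},"required":["moves"]}

```bash
mkdir -p pics; cat > h.py <<'E'
import numpy as np, cv2
from rig import telemetry, imaging, r
def ray(cam,uv,z):
    c=imaging.calibration(cam); M=np.array(c["cam_to_world"])
    d=np.array([(uv[0]-c["cx"])/c["fx"],-(uv[1]-c["cy"])/c["fy"],-1.])
    d=M[:3,:3]@d; o=M[:3,3]; return (o+d*(z-o[2])/d[2]).round(1)
def tri(a,b):
    P=[]
    for cam,uv in (("scene",a),("top",b)):
        o=np.array(imaging.calibration(cam)["cam_to_world"])[:3,3]; p=ray(cam,uv,0); d=(p-o)/np.linalg.norm(p-o); P.append((o,d))
    A=sum(np.eye(3)-np.outer(d,d) for o,d in P); B=sum((np.eye(3)-np.outer(d,d))@o for o,d in P)
    return np.linalg.solve(A,B).round(1)
def save(cam,name,crop=None,s=1):
    im=imaging.grab_frame(cam)
    if crop: x,y,w,h=crop; im=im[y:y+h,x:x+w]
    cv2.imwrite("pics/"+name,cv2.resize(im[:,:,::-1],None,fx=s,fy=s,interpolation=cv2.INTER_CUBIC))
E
python3 - <<'E'
from h import *
Z=dict(tall_stand=0,tall_spool=18,tall_cap=78,short_stand=0,short_spool=18,short_cap=52,tray=0,tray_in=6,dish_in=4)
for cam in("scene","top"):
    save(cam,cam+"0.png",None,1.5); c=imaging.calibration(cam); print(cam,c)
    for n,z in Z.items():
        for m in imaging.mark_of(cam,n)[:4]: print(n,np.round(m["xy"],1),round(m["conf"],2),ray(cam,m["xy"],z))
print(telemetry.sense())
E
```

```text
scene {'fx': 382.5248761810725, 'fy': 382.5248761810725, 'cx': 262.36904896723115, 'cy': 194.343543563842, 'cam_to_world': array([[ 5.06732849e-01, -6.91076836e-01,  5.15397542e-01,
         9.74509292e+02],
       [ 8.62076686e-01,  4.01510211e-01, -3.09214065e-01,
        -2.50122158e+02],
       [ 6.75330175e-03,  6.01001129e-01,  7.99219642e-01,
         7.19682271e+02],
       [ 0.00000000e+00,  0.00000000e+00,  0.00000000e+00,
         1.00000000e+00]])}
tall_stand [202.  173.4] 0.89 [380.7 -67.1   0. ]
tall_stand [151.1 225.1] 0.75 [ 460.1 -228.     0. ]
tall_spool [148.9 220.8] 0.64 [ 460.1 -228.7   18. ]
tall_cap [139.1 206.1] 0.86 [ 459.9 -235.2   78. ]
short_spool [305.6 142. ] 0.73 [433.  202.1  18. ]
short_spool [146.5 222.5] 0.18 [ 461.6 -234.7   18. ]
short_cap [301.3 126.5] 0.45 [408.7 201.6  52. ]
tray [317.3 216.8] 0.74 [627.4 103.4   0. ]
tray [432.5 221.9] 0.56 [768.6 318.8   0. ]
tray_in [317.4 217.6] 0.87 [632.1  99.4   6. ]
tray_in [431.3 218.7] 0.55 [762.7 318.    6. ]
top {'fx': 396.95708819912977, 'fy': 396.95708819912977, 'cx': 259.23646462045474, 'cy': 192
[... 930 characters left out ...]
 'qpos': array([ 1.20360862e+00,  3.52985796e-01,  1.63340383e+00,  2.28701295e-05,
        1.15518628e+00, -2.41518163e-03]), 'qvel': array([ 5.63259981e-05,  6.85991882e-05, -5.55994399e-04,  1.23181463e-03,
        3.84583085e-04,  2.55296361e-04]), 'joint_efforts': array([-2.16827502e-03, -6.05188751e+01, -3.42429113e+01, -5.95966344e-05,
        1.31016284e-03,  5.96731667e-06]), 'eef_pos': array([222.96468245, 583.88251259, 231.28820366]), 'tcp_rot': array([ 3.14157585e+00, -2.08828392e-05,  2.77681090e+00]), 'contact_force': array([-0.42141916, -0.33824949,  0.13867256]), 'wrist_torque': array([ 0.00777535, -0.01145293,  0.00406508]), 'grasp_force': 0.0, 'opening': 0.9959364696140643}
```

View pics/scene0.png

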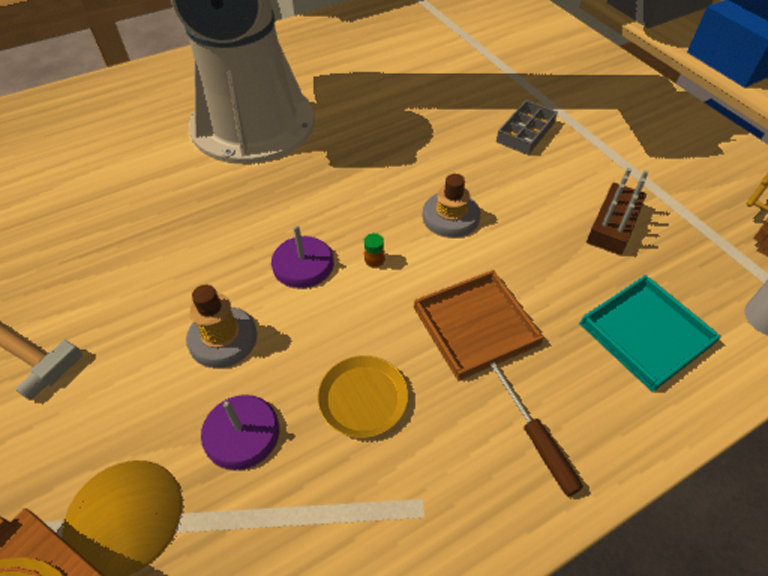

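View pics/top0.png

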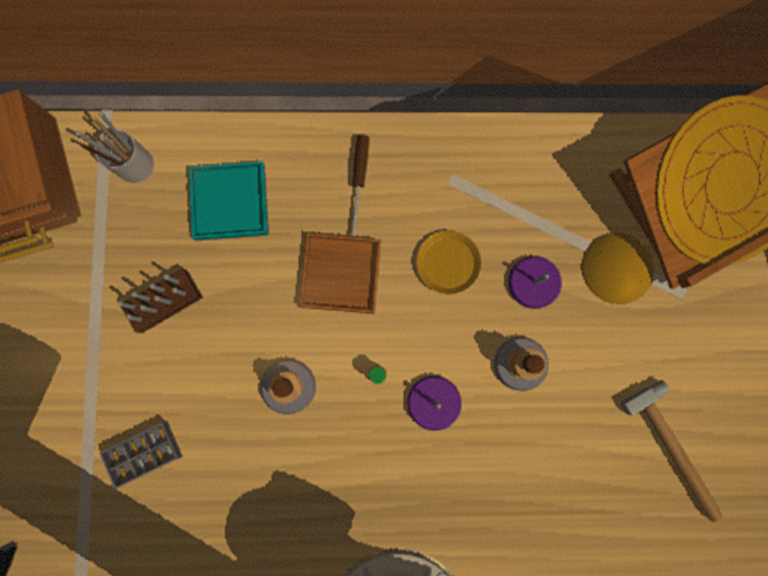

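The tall spool is on the right: its cap is at scene (137,196) px and top (356,243) px. The short one is on the left, at scene (303,125). Candidates for each thing:
- **Stands:** the grey ones are at top (347,242) and (192,258). The purple ones at top (289,268) and (356,188) carry no spool, so they are look-alikes.
- **Tray:** the brown one at top (226,181) fits. The turquoise one at (152,133) is not meant.
- **Dish:** the open one at top (298,174) fits. The dome at (411,179) is the closed cover.

Next I refine the positions and confirm them in a crop.

```bash
python3 - <<'E'
from h import *
P={}
for cam in("scene","top"):
    im=imaging.grab_frame(cam); hsv=cv2.cvtColor(im,cv2.COLOR_RGB2HSV)
    c=imaging.calibration(cam); M=np.array(c["cam_to_world"])
    def px(p):
        q=M[:3,:3].T@(np.array(p,float)-M[:3,3]); return np.array([c["cx"]+c["fx"]*q[0]/-q[2], c["cy"]-c["fy"]*q[1]/-q[2]])
    def blob(mask,p,rad):
        u=px(p); yy,xx=np.mgrid[:384,:512]; m=(mask&((xx-u[0])**2+(yy-u[1])**2<rad**2)).astype(np.uint8)
        n,l,s,ce=cv2.connectedComponentsWithStats(m); i=1+np.argmax(s[1:,4]); return ce[i],s[i]
    H,S,V=[hsv[...,i].astype(int) for i in range(3)]
    dark=(V<95)&(S>90)
    for n,p in (("tall_cap",(460,-233,95)),("short_cap",(413,198,69))):
        ce,s=blob(dark,p,22); P[n,cam]=ce; print(cam,n,ce.round(1),s,ray(cam,ce,p[2]))
    gold=(H>15)&(H<28)&(S>200)
    ce,s=blob(gold,(649,-108,8),32); print(cam,"dish",ce.round(1),s,ray(cam,(s[0]+s[2]/2-.5,s[1]+s[3]/2-.5),12))
    for nm in("tray","tall_cap"): 
        for e in imaging.recognise(cam,nm)[:3]: print(cam,nm,e)
    ce,s=blob((S<70)&(V>60)&(V<200),(460,-233,9),35); print("base",ce,s)
for n in("tall_cap","short_cap"): print(n,tri(P[n,"scene"],P[n,"top"]))
a=imaging.grab_frame("scene")[170:260,100:190]; b=imaging.grab_frame("top")[195:285,300:390]
cv2.imwrite("pics/crop.png",cv2.resize(np.hstack([a,b])[:,:,::-1],None,fx=4,fy=4,interpolation=cv2.INTER_CUBIC))
# tool-axis move to above tall
R=cv2.Rodrigues(np.array([0,0,2.7768]))[0]@np.diag([1,-1,-1]); print(R.T@(np.array([460,-234,200])-[223,583.9,231.3]))
E
```

```text
scene tall_cap [142.5 206.1] [129 190  28  33 471] [ 477.  -229.7   95. ]
scene short_cap [304.4 130.6] [297 116  16  29 287] [438.9 188.5  69. ]
scene dish [241.3 264. ] [ 212  237   60   55 2543] [ 649.7 -102.9   12. ]
scene tray {'extent': [278.3, 182.4, 83.5, 70.2], 'conf': 0.92}
scene tray {'extent': [391.8, 183.6, 85.1, 76.5], 'conf': 0.64}
scene tall_cap {'extent': [129.5, 191.4, 18.4, 17.7], 'conf': 0.81}
base [138.34942529 232.82758621] [125 215  36  30 435]
top tall_cap [349.4 241. ] [339 233  24  18 273] [ 460.5 -218.    95. ]
top short_cap [186.8 256.8] [179 249  16  16 168] [421.4 202.2  69. ]
top dish [297.4 173.9] [278 154  42  42 996] [647.6 -99.6  12. ]
top tray {'extent': [124.9, 107.2, 53.5, 55.1], 'conf': 0.69}
top tray {'extent': [200.4, 152.5, 55.2, 54.4], 'conf': 0.6}
top tall_cap {'extent': [348.5, 236.8, 15.9, 15.2], 'conf': 0.55}
base [345.20869565 252.79130435] [331 243  34  17 230]
tall_cap [ 459.6 -226.4   71.5]
short_cap [420.  205.2  45.6]
[-513.19527243 -679.52926527   31.3       ]
```

View pics/crop.png

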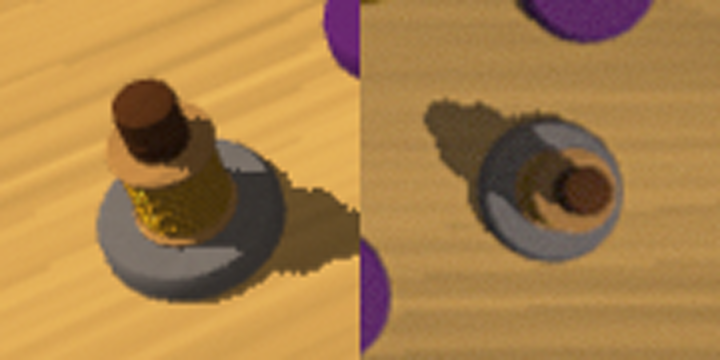

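The crop shows a grey base with a spool and dark cap, with the top of the cap at scene (136.8,195.5) and top (356.2,242.5). The base centre is at top (347.4,242.5).

```bash
python3 - <<'E'
from h import *
print(ray("scene",(136.7,195.6),112),ray("top",(356.2,242.5),112),ray("top",(347.4,242.4),14),tri((136.7,195.6),(356.2,242.5)))
for n,a in (("tray", [(201.5,154.7),(253.5,157.5),(250,208.7),(198,204)]),): print(np.mean([ray("top",p,20) for p in a],0))
a=[(277,201.5),(329,182),(361.5,225),(307,251)]; print(np.mean([ray("scene",p,20) for p in a],0))
E
```

```text
[ 460.5 -231.5  112. ] [ 456.6 -230.8  112. ] [ 456.5 -232.2   14. ] [ 456.7 -231.6  107.8]
[627.975 105.2    20.   ]
[631.5 100.8  20. ]
```

Request:
step_arm([
  [[0,0,0.19],[-0.15,-0.2,0],1],
  [[0,0,0.38],[-0.3,-0.4,0],1],
  [[0,0,0.57],[-0.45,-0.6,0],1],
  [[0,0,0.76],[-0.6,-0.8,0],1],
  [[0,0,0.95],[-0.75,-1,0],1],
  [[0,0,1],[-0.75,-1,0],1],
  [[0,0,1],[-0.75,-1,0],1],
], squeeze=30)

```text
clock: 2.1
eef_pos: [292.3, 342.6, 231.7]
tcp_rot: [3.141, -0.0, 1.989]
contact_force: [1.1, -0.3, 0.1]
opening: 1.005
grasp_force: 0.0
```

Request:
step_arm([
  [[0,0,0.18],[-0.25,-0.035,0],1],
  [[0,0,0.36],[-0.5,-0.07,0],1],
  [[0,0,0.5355],[-0.75,-0.105,0],1],
  [[0,0,0.5355],[-1,-0.14,0],1],
  [[0,0,0.5355],[-1,-0.14,0],1],
  [[0,0,0.5355],[-1,-0.14,0],1],
])

```text
clock: 2.7
eef_pos: [348.6, 149.3, 231.5]
tcp_rot: [3.141, -0.001, 1.569]
contact_force: [-0.6, -0.2, 0.1]
opening: 1.0
grasp_force: 0.0
```

Request:
step_arm([
  [[0,0,0],[-0.24,0.07,0],1],
  [[0,0,0],[-0.48,0.14,0],1],
  [[0,0,0],[-0.72,0.21,0],1],
  [[0,0,0],[-0.95,0.27,0],1],
  [[0,0,0],[-0.95,0.27,0],1],
])

```text
clock: 3.2
eef_pos: [404.1, -43.1, 231.6]
tcp_rot: [3.14, 0.001, 1.57]
contact_force: [-1.0, 1.9, 0.0]
opening: 1.0
grasp_force: 0.0
```

Request:
step_arm([
  [[0,0,0],[-0.24,0.07,0],1],
  [[0,0,0],[-0.48,0.14,0],1],
  [[0,0,0],[-0.72,0.21,0.1],1],
  [[0,0,0],[-0.95,0.275,0.25],1],
  [[0,0,0],[-0.95,0.275,0.4],1],
  [[0,0,0],[-0.95,0.275,0.4],1],
  [[0,0,0],[-0.95,0.275,0.4],1],
])

```text
clock: 3.9
eef_pos: [457.3, -228.3, 150.9]
tcp_rot: [-3.14, -0.002, 1.573]
contact_force: [-0.4, 0.2, 0.2]
opening: 1.001
grasp_force: 0.0
```

```bash
python3 - <<'E'
from h import *
a=imaging.grab_frame("scene")[150:250,80:200]; b=imaging.grab_frame("top")[190:290,290:410]
cv2.imwrite("pics/g1.png",cv2.resize(np.hstack([a,b])[:,:,::-1],None,fx=3.3,fy=3.3,interpolation=cv2.INTER_CUBIC))
print(telemetry.sense()["eef_pos"])
E
```

```text
[ 458.07480429 -228.93866839  152.62428383]
```

View pics/g1.png

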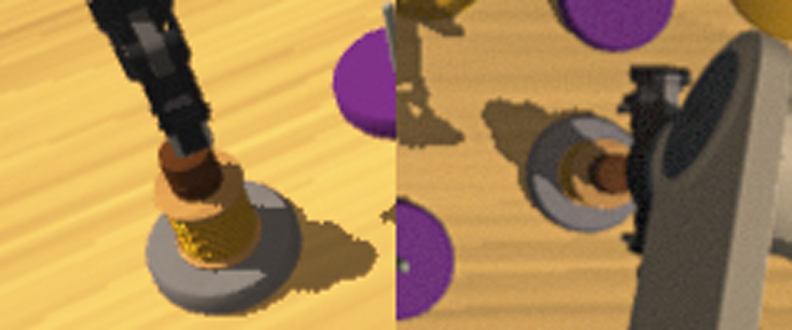

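The scene view shows one finger right behind the cap and the top view shows the fingers on both sides of it along x, so the gripper is lined up. I'll descend, shift slightly in y and close.

Request:
step_arm([
  [[0,0,0],[-0.012,0,0.1],1],
  [[0,0,0],[-0.012,0,0.22],1],
  [[0,0,0],[-0.012,0,0.3],1],
  [[0,0,0],[-0.012,0,0.33],1],
  [[0,0,0],[-0.012,0,0.33],0],
  [[0,0,0],[-0.012,0,0.33],-0.6],
  [[0,0,0],[-0.012,0,0.33],-0.8],
  [[0,0,0],[-0.012,0,0.33],-1],
])

```text
clock: 4.8
eef_pos: [457.5, -233.1, 86.3]
tcp_rot: [3.14, 0.001, 1.571]
contact_force: [-1.6, 1.8, 9.8]
opening: 0.365
grasp_force: 28.9
```

Request:
step_arm([
  [[0,0,0],[0,0,0],-1],
  [[0,0,0],[0,0,0],-1],
  [[0,0,0],[0,0,0],-1],
  [[0,0,0],[0,0,0],-1],
])

```text
clock: 5.2
eef_pos: [457.5, -233.1, 86.3]
tcp_rot: [3.14, 0.001, 1.571]
contact_force: [-1.6, 1.6, 6.6]
opening: 0.361
grasp_force: 29.2
```

Request:
step_arm([
  [[0,0,0],[0,0,-0.04],-1],
  [[0,0,0],[0,0,-0.1],-1],
  [[0,0,0],[0,0,-0.2],-1],
  [[0,0,0],[0,0,-0.3],-1],
  [[0,0,0],[0,0,-0.4],-1],
  [[0,0,0],[0,0,-0.4],-1],
])

```text
clock: 5.8
eef_pos: [458.5, -233.8, 168.6]
tcp_rot: [3.137, 0.002, 1.571]
contact_force: [0.1, -0.7, -0.5]
opening: 0.368
grasp_force: 29.9
```

Request:
step_arm([
  [[0,0,0],[0.11,0.16,0],-1],
  [[0,0,0],[0.22,0.32,0],-1],
  [[0,0,0],[0.33,0.48,0],-1],
  [[0,0,0],[0.44,0.64,0],-1],
  [[0,0,0],[0.55,0.8,0],-1],
  [[0,0,0],[0.66,0.955,0],-1],
  [[0,0,0],[0.66,0.955,0],-1],
  [[0,0,0],[0.66,0.955,0],-1],
])

```text
clock: 6.6
eef_pos: [647.5, -100.3, 164.3]
tcp_rot: [-3.14, -0.0, 1.572]
contact_force: [-0.1, 0.5, -0.5]
opening: 0.368
grasp_force: 30.1
```

Request:
step_arm([
  [[0,0,0],[0,0,0.2],-1],
  [[0,0,0],[0,0,0.4],-1],
  [[0,0,0],[0,0,0.55],-1],
  [[0,0,0],[0,0,0.65],-1],
  [[0,0,0],[0,0,0.7],-1],
  [[0,0,0],[0,0,0.7],-1],
  [[0,0,0],[0,0,0.7],-1],
])

```text
clock: 7.3
eef_pos: [648.0, -101.4, 26.2]
tcp_rot: [3.141, 0.0, 1.57]
contact_force: [1.2, -0.7, 0.2]
opening: 0.359
grasp_force: 30.1
```

```bash
python3 - <<'E'
from h import *
save("scene","g2.png",(100,130,200,150),4)
print(telemetry.sense()["eef_pos"])
E
```

```text
[ 648.53421587 -101.33481356   26.64752047]
```

View pics/g2.png

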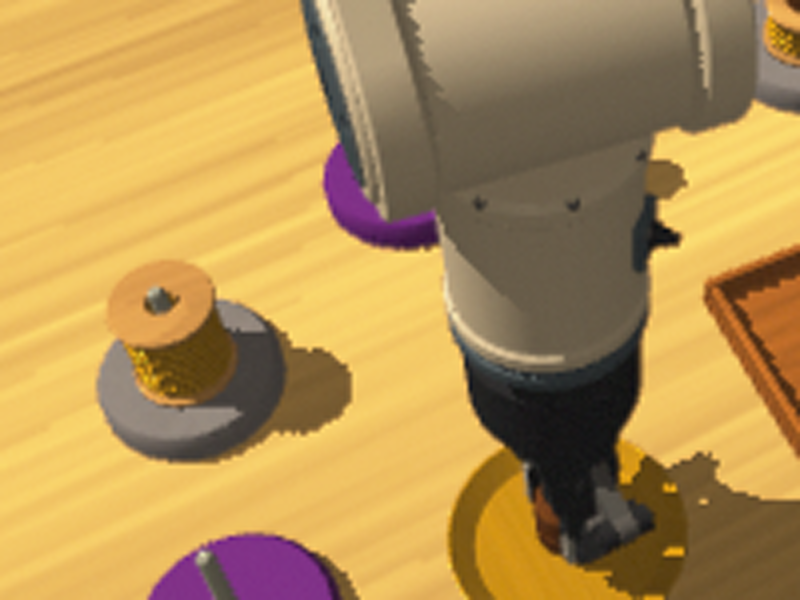

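The cap is held over the dish, and the spool stands uncapped on its stand at about scene (140,205). I'll lower the last 12 mm, release and retreat.

Request:
step_arm([
  [[0,0,0],[0,0,0.025],-1],
  [[0,0,0],[0,0,0.05],-1],
  [[0,0,0],[0,0,0.065],-1],
  [[0,0,0],[0,0,0.065],-1],
  [[0,0,0],[0,0,0.065],-0.1],
  [[0,0,0],[0,0,0.065],0.15],
  [[0,0,0],[0,0,0.065],0.15],
])

```text
clock: 8.05
eef_pos: [647.8, -100.8, 12.2]
tcp_rot: [-3.142, 0.0, 1.571]
contact_force: [0.3, -0.8, 0.5]
opening: 0.58
grasp_force: 0.0
```

Request:
step_arm([
  [[0,0,0],[0,0,-0.1],0.15],
  [[0,0,0],[0,0,-0.25],0.15],
  [[0,0,0],[0,0,-0.5],1],
  [[0,0,0],[0,0,-0.75],1],
  [[0,0,0],[0,0,-0.95],1],
  [[0,0,0],[0,0,-0.95],1],
  [[0,0,0],[0,0,-0.95],1],
])

```text
clock: 8.75
eef_pos: [648.3, -100.9, 203.3]
tcp_rot: [3.139, 0.0, 1.571]
contact_force: [-0.0, -0.3, -1.3]
opening: 1.003
grasp_force: 0.0
```

Request:
step_arm([
  [[0,0,0],[-0.11,-0.16,0],1],
  [[0,0,0],[-0.22,-0.32,0],1],
  [[0,0,0],[-0.33,-0.48,0],1],
  [[0,0,0],[-0.44,-0.64,0],1],
  [[0,0,0],[-0.55,-0.8,0],1],
  [[0,0,0],[-0.65,-0.95,0],1],
  [[0,0,0],[-0.65,-0.95,0],1],
  [[0,0,0],[-0.65,-0.95,0],1],
])

```text
clock: 9.55
eef_pos: [456.8, -230.9, 201.0]
tcp_rot: [-3.14, -0.001, 1.569]
contact_force: [0.3, 0.5, -0.3]
opening: 1.003
grasp_force: 0.0
```

```bash
python3 - <<'E'
from h import *
a=imaging.grab_frame("scene")[140:300,80:290]
cv2.imwrite("pics/g3.png",cv2.resize(a[:,:,::-1],None,fx=3.5,fy=3.5,interpolation=cv2.INTER_CUBIC))
print(telemetry.sense()["eef_pos"])
for c in("scene","top"):
    imaging.grab_frame(c)
    for n,z in(("tall_cap",4),("tall_spool",18),("tall_stand",0)):
        for m in imaging.mark_of(c,n)[:3]: print(c,n,m,ray(c,m["xy"],z))
E
```

```text
[ 457.64177448 -230.64166329  201.27977064]
scene tall_cap {'xy': [242.9, 267.0], 'conf': 0.83} [ 653.4 -102.     4. ]
scene tall_spool {'xy': [144.5, 221.9], 'conf': 0.72} [ 458.  -237.9   18. ]
scene tall_stand {'xy': [147.8, 227.0], 'conf': 0.91} [ 461.1 -236.     0. ]
scene tall_stand {'xy': [163.1, 286.1], 'conf': 0.86} [ 608.1 -258.4    0. ]
scene tall_stand {'xy': [203.3, 173.9], 'conf': 0.63} [383.7 -65.    0. ]
top tall_cap {'xy': [297.2, 177.6], 'conf': 0.42} [640.  -96.7   4. ]
top tall_cap {'xy': [348.3, 240.4], 'conf': 0.39} [ 462.  -237.3    4. ]
top tall_spool {'xy': [348.0, 240.8], 'conf': 0.7} [ 460.9 -233.    18. ]
top tall_stand {'xy': [345.2, 241.8], 'conf': 0.93} [ 458.1 -229.4    0. ]
top tall_stand {'xy': [354.0, 187.4], 'conf': 0.77} [ 612.2 -259.3    0. ]
top tall_stand {'xy': [288.2, 266.8], 'conf': 0.77} [389.8 -68.2   0. ]
```

View pics/g3.png

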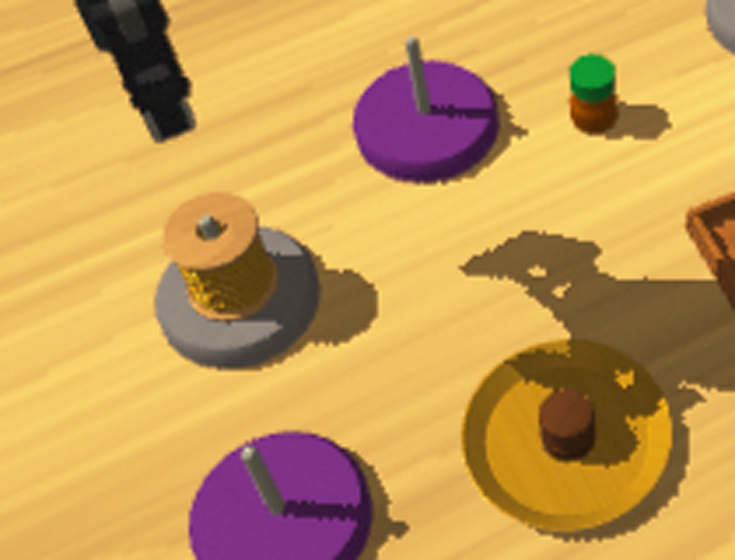

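The cap stands in the dish at about scene (242,261), and the spool is still upright on its spindle. Next I descend around the spool.

Request:
step_arm([
  [[0,0,0],[-0.007,0.003,0.2],1],
  [[0,0,0],[-0.007,0.003,0.4],1],
  [[0,0,0],[-0.007,0.003,0.5],1],
  [[0,0,0],[-0.007,0.003,0.6],1],
  [[0,0,0],[-0.007,0.003,0.7],1],
  [[0,0,0],[-0.007,0.003,0.8],1],
  [[0,0,0],[-0.007,0.003,0.85],1],
  [[0,0,0],[-0.007,0.003,0.85],1],
])

```text
clock: 10.8
eef_pos: [457.8, -231.8, 31.2]
tcp_rot: [-3.14, -0.001, 1.571]
contact_force: [-0.1, -0.0, 0.1]
opening: 1.0
grasp_force: 0.0
```

Request:
step_arm([
  [[0,0,0],[0,0,0],0.6],
  [[0,0,0],[0,0,0],0.4],
  [[0,0,0],[0,0,0],0.3],
  [[0,0,0],[0,0,0],0.2],
  [[0,0,0],[0,0,0],0],
  [[0,0,0],[0,0,0],-1],
  [[0,0,0],[0,0,0],-1],
  [[0,0,0],[0,0,0],-1],
], squeeze=40)

```text
clock: 11.6
eef_pos: [458.5, -232.4, 33.3]
tcp_rot: [3.141, 0.0, 1.571]
contact_force: [-2.6, -0.3, 8.3]
opening: 0.638
grasp_force: 41.5
```

The opening of 0.638 is about 54 mm, which suggests the pads are catching the 56 mm upper flange instead of the 51 mm body. I'll reopen, lower 7 mm and regrip.

Request:
step_arm([
  [[0,0,0],[0,0,0],0.5],
  [[0,0,0],[0,0,0],0.8],
  [[0,0,0],[0,0,0.02],0.8],
  [[0,0,0],[0,0,0.035],0.8],
  [[0,0,0],[0,0,0.035],0.8],
  [[0,0,0],[0,0,0.035],0.5],
  [[0,0,0],[0,0,0.035],0.3],
  [[0,0,0],[0,0,0.035],0.2],
])

```text
clock: 12.4
eef_pos: [458.5, -232.3, 25.5]
tcp_rot: [3.141, 0.0, 1.571]
contact_force: [-0.2, 0.9, 2.5]
opening: 0.634
grasp_force: 41.5
```

Request:
step_arm([
  [[0,0,0],[0,0,0],0.1],
  [[0,0,0],[0,0,0],0],
  [[0,0,0],[0,0,0],-1],
  [[0,0,0],[0,0,0],-1],
  [[0,0,0],[0,0,0],-1],
  [[0,0,0],[0,0,0],-1],
])

```text
clock: 13.0
eef_pos: [458.6, -232.3, 25.5]
tcp_rot: [3.141, 0.0, 1.571]
contact_force: [-1.4, 1.0, 6.1]
opening: 0.643
grasp_force: 41.7
```

Request:
step_arm([
  [[0,0,0],[0,0,-0.03],-1],
  [[0,0,0],[0,0,-0.06],-1],
  [[0,0,0],[0,0,-0.1],-1],
  [[0,0,0],[0,0,-0.1],-1],
  [[0,0,0],[0,0,-0.1],-1],
])

```text
clock: 13.5
eef_pos: [458.6, -232.4, 45.6]
tcp_rot: [3.141, 0.0, 1.571]
contact_force: [-0.6, -0.2, -4.1]
opening: 0.636
grasp_force: 41.8
```

```bash
python3 - <<'E'
from h import *
a=imaging.grab_frame("scene")[150:250,90:190]; b=imaging.grab_frame("top")[190:290,290:390]
cv2.imwrite("pics/g4.png",cv2.resize(np.hstack([a,b])[:,:,::-1],None,fx=4,fy=4,interpolation=cv2.INTER_CUBIC))
E
```

```text
(no output)
```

View pics/g4.png

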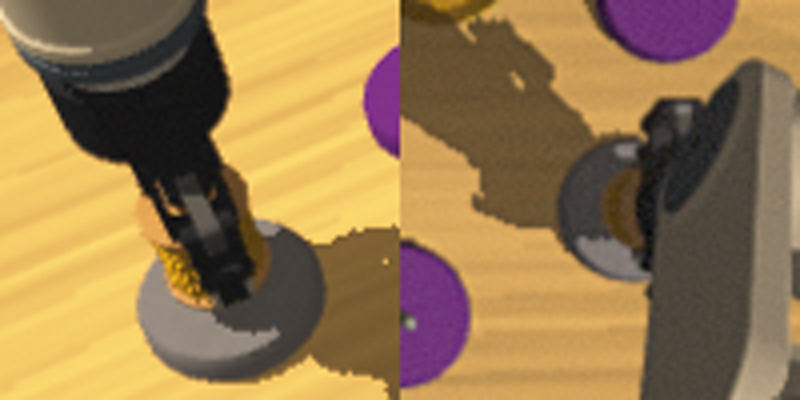

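The spool has risen about 20 mm and is upright in the grip, the 4 N load matches its weight, and the stand hasn't moved. I'll lift it clear and carry it to the tray.

Request:
step_arm([
  [[0,0,0],[0,0,-0.07],-1],
  [[0,0,0],[0,0,-0.15],-1],
  [[0,0,0],[0,0,-0.23],-1],
  [[0,0,0],[0,0,-0.31],-1],
  [[0,0,0],[0,0,-0.4],-1],
  [[0,0,0],[0,0,-0.5],-1],
  [[0,0,0],[0,0,-0.52],-1],
  [[0,0,0],[0,0,-0.52],-1],
])

```text
clock: 14.4
eef_pos: [458.8, -232.5, 150.2]
tcp_rot: [3.14, 0.001, 1.571]
contact_force: [-0.6, -0.1, -4.0]
opening: 0.636
grasp_force: 42.5
```

Request:
step_arm([
  [[0,0,0],[0.06,0.03,0],-1],
  [[0,0,0],[0.18,0.09,0],-1],
  [[0,0,0],[0.32,0.16,0],-1],
  [[0,0,0],[0.46,0.23,0],-1],
  [[0,0,0],[0.6,0.31,0],-1],
  [[0,0,0],[0.74,0.38,0],-1],
  [[0,0,0],[0.84,0.43,0],-1],
  [[0,0,0],[0.84,0.43,0],-1],
])

```text
clock: 15.2
eef_pos: [545.1, -61.2, 148.1]
tcp_rot: [-3.14, -0.001, 1.573]
contact_force: [-0.4, -0.9, -4.4]
opening: 0.637
grasp_force: 42.4
```

Request:
step_arm([
  [[0,0,0],[0.06,0.03,0],-1],
  [[0,0,0],[0.18,0.09,0],-1],
  [[0,0,0],[0.32,0.16,0],-1],
  [[0,0,0],[0.46,0.23,0],-1],
  [[0,0,0],[0.6,0.31,0],-1],
  [[0,0,0],[0.74,0.38,0],-1],
  [[0,0,0],[0.835,0.43,0],-1],
  [[0,0,0],[0.835,0.43,0],-1],
])

```text
clock: 16.0
eef_pos: [631.4, 105.0, 148.8]
tcp_rot: [3.141, -0.001, 1.572]
contact_force: [-0.6, -0.9, -4.9]
opening: 0.638
grasp_force: 42.4
```

Request:
step_arm([
  [[0,0,0],[0,0,0.1],-1],
  [[0,0,0],[0,0,0.2],-1],
  [[0,0,0],[0,0,0.3],-1],
  [[0,0,0],[0,0,0.4],-1],
  [[0,0,0],[0,0,0.5],-1],
  [[0,0,0],[0,0,0.55],-1],
  [[0,0,0],[0,0,0.55],-1],
  [[0,0,0],[0,0,0.55],-1],
])

```text
clock: 16.8
eef_pos: [630.6, 102.4, 39.7]
tcp_rot: [3.141, 0.0, 1.57]
contact_force: [0.8, -0.0, -3.2]
opening: 0.639
grasp_force: 42.3
```

```bash
python3 - <<'E'
from h import *
a=imaging.grab_frame("scene")[150:280,120:380]; b=imaging.grab_frame("top")[130:260,180:390]
cv2.imwrite("pics/g5.png",cv2.resize(np.hstack([a,b])[:,:,::-1],None,fx=1.7,fy=1.7,interpolation=cv2.INTER_CUBIC))
print(telemetry.sense())
E
```

```text
{'clock': 16.9, 'qpos': array([ 1.58964416e-01,  5.95783340e-01,  1.72929615e+00, -4.80656580e-05,
        8.14868339e-01,  1.59131069e-01]), 'qvel': array([ 0.00185969, -0.00444621,  0.00120575,  0.00117983, -0.00148255,
        0.00038853]), 'joint_efforts': array([-8.20092112e-02, -7.00511956e+01, -2.64966059e+01, -5.87421891e-03,
        3.37439775e-02, -2.39816645e-04]), 'eef_pos': array([631.2268086 , 102.70345666,  40.40938262]), 'tcp_rot': array([ 3.13996306e+00, -2.26053221e-04,  1.57066280e+00]), 'contact_force': array([ 0.07358082,  0.01871772, -3.9851792 ]), 'wrist_torque': array([ 0.02860446, -0.00782247,  0.00223329]), 'grasp_force': 42.32644384726882, 'opening': 0.636659503132602}
```

View pics/g5.png

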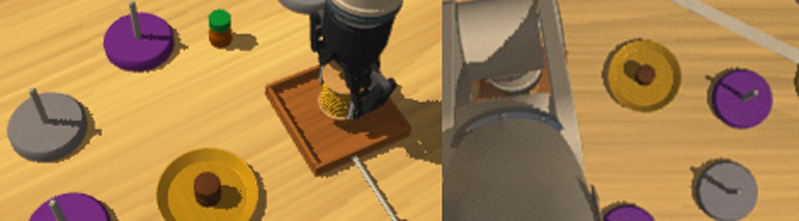

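The spool hangs over the tray centre, the stand is empty and upright, and the cap is in the dish. I'll lower it slowly.

Request:
step_arm([
  [[0,0,0],[0,0,0.03],-1],
  [[0,0,0],[0,0,0.06],-1],
  [[0,0,0],[0,0,0.09],-1],
  [[0,0,0],[0,0,0.11],-1],
  [[0,0,0],[0,0,0.12],-1],
  [[0,0,0],[0,0,0.127],-1],
  [[0,0,0],[0,0,0.132],-1],
  [[0,0,0],[0,0,0.132],-1],
])

```text
clock: 17.7
eef_pos: [630.4, 102.7, 13.6]
tcp_rot: [-3.141, -0.0, 1.571]
contact_force: [-4.5, -0.3, 3.8]
opening: 0.637
grasp_force: 42.9
```

It has touched down: the force went from -4 to +3.8 N. Now I release gently.

Request:
step_arm([
  [[0,0,0],[0,0,0],-1],
  [[0,0,0],[0,0,0],0.3],
  [[0,0,0],[0,0,0],0.45],
  [[0,0,0],[0,0,0],0.6],
  [[0,0,0],[0,0,0],0.75],
  [[0,0,0],[0,0,0],0.75],
], squeeze=20)

```text
clock: 18.3
eef_pos: [630.7, 102.7, 12.9]
tcp_rot: [3.141, -0.0, 1.571]
contact_force: [-0.9, 0.0, -0.0]
opening: 0.872
grasp_force: 0.0
```

Request:
step_arm([
  [[0,0,0],[0,0,-0.05],0.75],
  [[0,0,0],[0,0,-0.15],0.75],
  [[0,0,0],[0,0,-0.3],0.75],
  [[0,0,0],[0,0,-0.5],0.75],
  [[0,0,0],[0,0,-0.7],0.75],
  [[0,0,0],[0,0,-0.9],0.75],
  [[0,0,0],[0,0,-0.9],0.75],
  [[0,0,0],[0,0,-0.9],0.75],
])

```text
clock: 19.1
eef_pos: [631.1, 102.8, 194.6]
tcp_rot: [3.139, -0.0, 1.571]
contact_force: [-0.3, 0.4, -0.5]
opening: 0.876
grasp_force: 0.0
```

```bash
python3 - <<'E'
from h import *
save("scene","g6.png",None,1.5)
for n,z in(("tall_spool",6),("tall_cap",4),("short_spool",18),("tall_stand",0)):
    for m in imaging.mark_of("scene",n)[:3]: print(n,m["conf"],ray("scene",m["xy"],z))
E
```

```text
tall_spool 0.84 [625.2 100.2   6. ]
tall_cap 0.8 [ 653.1 -101.2    4. ]
short_spool 0.58 [429.4 191.6  18. ]
tall_stand 0.94 [384.5 -65.7   0. ]
tall_stand 0.61 [ 457.1 -227.8   -0. ]
tall_stand 0.56 [ 604.7 -261.     0. ]
```

View pics/g6.png

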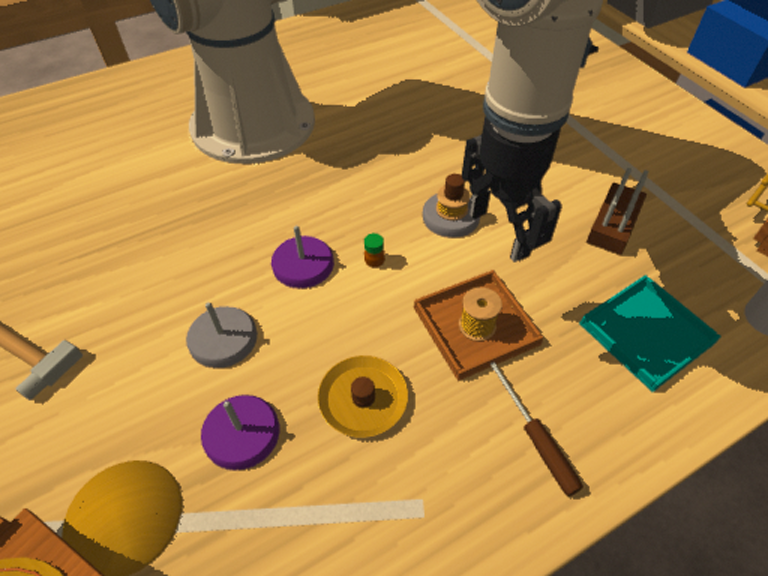

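The spool stands upright in the brown tray at (480,315) and the cap is in the dish at (363,390). The tall spool's stand and the short set haven't moved, and the arm is clear of everything. Handing in.

```bash
python3 -c "
from h import *
print(r.sign_off())"
```

```text
the job is handed in; nothing more can be done
None
```

The job is handed in, though no verdict came back: in the last picture the cap lies in the brass dish, the tall spool stands upright in the wooden tray, and both stands are where they were.

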